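Level the bench shelf and hold the spirit level down

TASK

Set the small hinged shelf on the bench level: lay the spirit level upright on its free place, lengthwise along the board, and let go, then turn the red knob of the levelling foot until the bubble rests between the two marks. Then press the middle of the spirit level down on the shelf with a firm but gentle push and finish while still holding it pressed (do not let go at the end), touching neither board nor knob any more. Leave the glue bottle and the small wooden block where they are.

Things in the scene. Friction and masses are not known exactly. Their poses are not given: they have to be found in the camera images.
- level_mid (a point): Spirit level, loose, 300 g: grey bar 200 mm long (its x), 26 mm wide (y), 46 mm high (z up), black end caps. This point is its centre, 22 mm above the underside, 24 mm below the top. Press on the black rubber pad (52 x 24 mm) on top in the middle. Grip across the 26 mm width. It starts lying upright on the bench left or right of the shelf.
- vial (a point): Centre of the level's vial in its top face, 57 mm from the middle towards +x: a green window 57 mm long with a 10 mm white bubble and two black marks 17 mm apart.
- bubble_mark (a point): Centre of the white bubble, which runs along the vial: centred when it is level with the point vial, midway between the marks (3 mm off at either side it reaches a mark). It goes to the higher end, 350 mm per rad of slope (6 mm per degree), at most 23 mm, and settles within 1 s of the level lying still. Seen from above as a white square on green.
- shelf_spot (a point): Shelf: pale board, 120 mm deep (x), 325 mm long (y), 18 mm thick, top 45 to 85 mm above the bench. Hinged at one short end (brass strip), on a levelling foot with red knob at the other. This point: on its top face, middle of the free place for the level. +y runs to the knob (axis 167 mm off, board ends at 202 mm), hinge line 118 mm the other way. z: up. Knob end starts too low by 0.02 to 0.07 rad.
- knob_grip (a point): Red round knob of the foot, 40 mm diameter, 26 mm high, white line on top. This point: on its upright axis at half height, 27 mm above the board; underside 14 mm, top 40 mm above the board. Grip any two opposite sides. Clockwise from above raises this end: board tilts 0.025 rad per rad, knob rises 7 mm per rad. Stiff (0.15 N m), stays where left; pushing on the board does not turn it.
- knob (a joint): Turn of the red knob in rad, growing clockwise seen from above, travel -2.7 to 2.7. The value at which the shelf is level differs from time to time (the bench is not level), between about -0.9 and 0.9.
- glue: Bystander: standing yellow glue bottle with red cap, 60 mm diameter, 170 mm tall, origin at its underside; it stands in the other of the two side places.
- square: Bystander: small dark wooden block 90 x 30 mm, 14 mm high, lying in front of the shelf, origin at its underside.

How it is judged:
On the way, in this order (a step that is already met when the one before it is completed fails the run):
1. the spirit level lies on the shelf's free place, lengthwise, let go, while the shelf still slopes (z of level_mid in the frame of shelf_spot between 0.017 and 0.027 m and x of level_mid in the frame of shelf_spot between -0.04 and 0.04 m and y of level_mid in the frame of shelf_spot between -0.045 and 0.04 m and angle between the x axis of level_mid and the y axis of shelf_spot, either way round below 0.2 rad and angle between the z axis of level_mid and the z axis of shelf_spot, either way round below 0.03 rad and angle between level_mid's own z axis and vertical below 0.1 rad and contact force between the fingers and level below 0.3 N and not (x of bubble_mark in the frame of vial between -0.003 and 0.003 m)), for 0.3 s.
2. the foot has been turned so that the bubble rests between the marks, the level lying free on the shelf (z of level_mid in the frame of shelf_spot between 0.017 and 0.027 m and x of level_mid in the frame of shelf_spot between -0.04 and 0.04 m and y of level_mid in the frame of shelf_spot between -0.045 and 0.04 m and angle between the x axis of level_mid and the y axis of shelf_spot, either way round below 0.2 rad and angle between the z axis of level_mid and the z axis of shelf_spot, either way round below 0.03 rad and angle between level_mid's own z axis and vertical below 0.1 rad and x of bubble_mark in the frame of vial between -0.003 and 0.003 m and angle between shelf_spot's own z axis and vertical below 0.012 rad and contact force between the fingers and level below 0.3 N), for 0.3 s.
At the end, for the whole second after the job is handed in: Level on its place, lengthwise (40 mm, 0.2 rad), bubble within 3 mm of the middle, shelf within 0.012 rad of level; fingers press within 35 mm of the level's middle with over 3 N and it bears on the shelf with 6.5 to 35 N through the last second; board and knob untouched (z of level_mid in the frame of shelf_spot between 0.017 and 0.027 m and x of level_mid in the frame of shelf_spot between -0.04 and 0.04 m and y of level_mid in the frame of shelf_spot between -0.045 and 0.04 m and angle between the x axis of level_mid and the y axis of shelf_spot, either way round below 0.2 rad and angle between the z axis of level_mid and the z axis of shelf_spot, either way round below 0.03 rad and angle between level_mid's own z axis and vertical below 0.1 rad and x of bubble_mark in the frame of vial between -0.003 and 0.003 m and contact force between each of the fingers, the arm and shelf below 0.3 N and angle between shelf_spot's own z axis and vertical below 0.012 rad and contact force between the fingers and level above 3 N and contact force between level and shelf between 6.5 and 35 N and x of the grasp point in the frame of level_mid between -0.035 and 0.035 m and linear speed of level below 0.02 m/s); the arm keeps its last pose, push and grip.
It fails at once if the glue bottle or the small wooden block is moved more than 40 mm (distance of any of glue, square from where it was at the start of the episode above 0.04 m).
It fails at once if the level is slammed or crushed onto the shelf (over 60 N) (contact force between level and shelf above 60 N).
It also fails if it takes over 72 s, if anything falls off the work surface, if the arm or the gripper's body presses on something with over 40 N, if the wrist force passes 120 N, or if a joint passes its speed limit or range.

ROBOT

A 7-joint arm with a two-finger parallel gripper is mounted at the origin on the work surface. World frame = base frame: x ahead of the robot, y to its left, z up, the work surface at z = 0. Lengths are in m, angles in rad, forces in N, time in s.
With the tool pointing down it reaches from about 0.425 to 0.925 m from the base axis. Payload 6.8 kg.
Tool frame: the origin (TCP) lies where the fingers leave the gripper's body, on its centre line; the fingertips stand 73 mm ahead of it and the grasp point (between the pads) lies 54 mm ahead of it; z points along the fingers, y is the direction in which the jaws open and shut (so a half turn about z gives the same grasp; the last joint's range is limited). The gripper opens to 85 mm and grips with 20 to 120 N. Pads are 22 mm wide; open, the fingers measure 114 mm over their backs; the gripper's body (76 mm by 85 mm) begins 54 mm behind the grasp point. The pads swing forward as they close: fully open they stand 13 mm farther back than shut.
Start: joints at [-1.317, 0.477, 0.022, 1.555, -0.011, 1.109, -0.083], TCP at [0.239, 0.631, 0.304] pointing down, gripper open.
Joint ranges: [-2.96, 2.96], [-0.34, 2.1], [-1.41, 1.46], [0.24, 2.44], [-1.37, 4.51], [0.17, 1.92], [-2.96, 2.96]. Speed limits (rad/s): [2.39, 2.39, 3.14, 3.14, 3.14, 3.14, 3.14].

INTERFACE

Orientations are given as a rotation vector (axis times angle).
In Python, from bench import r gives the robot as it stands.
- The arm moves only by the shell command python3 -m handwheel 'ROWS' [FORCE]. ROWS is JSON, a list that holds one entry, the list of rows, each a list of 7 numbers: the shift along the world's x, y, z in m, then the turn, a rotation vector about the world's x, y, z in rad, then the finger opening in m, from 0 to 0.0854. A call has 1 to 10 rows; each row shifts and turns the commanded pose from where the row before left it; what a row does not reach is not made up. A row lasts 1/12 s, in which the tool goes at most 41.7 mm and 7.16 degrees, less where a joint would pass 70% of its speed; a pose out of reach is approached as far as the arm can. A call is refused whole if a number of a shift passes 0.0417 or a number of a turn 0.125, either way. A call with a gripper value outside its range is refused whole. The fingers move at their own pace and stop on an object; FORCE is the grip in N (left out, the last holds). Time passes only in rows, so rows that do not move let the fingers close. It gives the time, the measured TCP pose, the force and the opening at its end, in the units of the state.
- r.get_obs(): the state, without advancing time (a new reading comes with each control period).
- r.grab_frame(name): name is "scene" or "top"; returns (picture, depth): 480x640x3 uint8, red, green, blue; 480x640 float32, m along the optical axis (not along the pixel's ray), 0 where there is no reading.
- r.get_calibration(name): a dict with "vertical_fov" (degrees; the focal length in pixels is half the picture's height over the tangent of half this angle, whatever the lens; pixels are square), "cx", "cy" (the principal point, pixels), "k1" (the pictures are not rectified: a ray, as slopes to the right and down, at radius r is drawn at 1 + k1 r^2 times it, then the intrinsics apply), "R" (3x3) and "t" (3): a world point X has camera coordinates R X + t. Camera axes: x right, y down, z forward; pixel columns grow to the right and rows downward; lengths in m; the calibration is good to about 2 mm. A picture is of the moment at which its call begins. get_calibration takes no time and is no camera call.
- r.hand_in(): hands the job in, once; it reports no verdict.
Trained networks look in the newest picture that a camera, given by its name, has taken for a name from the list of things; names that differ only in an ending like _2 or _b are one class to them, and where a whole thing is asked for, a point or a joint stands for the part that bears it (a point fixed in the world has none). Each returns a list of dicts, best first, with "p" (0 to 1); they miss things now and then, are a little off and sometimes report something else, mostly with a low value. They report only what shows in the picture. A call takes as long as a camera call.
- r.masks_of(label, camera): "pixels" (480x640 bool, what is visible of it) and "at" ([column, row] in pixels, amid what is visible of it).
The state is a dict: "clock": time; "joints": joint angles; "qvel": joint speeds; "tau": joint torques, N m; "tcp_pos": TCP position; "orientation": TCP orientation; "contact_force": force on the tool from outside, world axes, zero at the start; "moment": the same for the moment, N m; "grip_width": finger opening in m.
Only numpy, scipy, OpenCV 4.12 (cv2) and the standard library are available. Lean on these libraries where they do the work, as an engineer would, in place of code of your own. Each camera call takes 0.05 s, during which the arm holds its last target.

## Working session

There is one attempt and no reset: what is moved stays moved. The work goes in short steps, Python scripts to look and compute and a shell command to move; the robot and the scene stay as the last step left them, time stands still between calls to the robot, and variables do not carry over. Pictures are saved under pics/ and viewed, and the job is handed in when it is done.

```bash
mkdir -p pics; ls
python3 - <<'E'
from bench import r
import cv2
print(r.get_obs())
for n in ("scene","top"):
    p,d=r.grab_frame(n); cv2.imwrite(f"pics/{n}0.png",p[:,:,::-1]); c=r.get_calibration(n); print(n,c)
E
```

```text
pics
{'clock': 0.0, 'joints': array([-1.31710772,  0.47779915,  0.02231604,  1.55647564, -0.01150468,
        1.10931847, -0.08309037]), 'qvel': array([ 4.55075319e-04, -7.36325267e-05,  6.07809815e-06,  1.03720941e-03,
        1.72685091e-04, -5.96815042e-04, -6.40937189e-05]), 'tau': array([ 2.22968829e-04, -5.96453261e+01,  1.60793591e+00, -2.81185716e+01,
        1.24165855e-02,  9.54501535e-03, -8.20110614e-06]), 'tcp_pos': array([0.23873795, 0.63086087, 0.30291556]), 'orientation': array([-5.65086105e-01, -3.09013472e+00,  2.92257116e-03]), 'contact_force': array([-0.31492434, -0.05131486, -0.20975342]), 'moment': array([ 0.00253957,  0.03733716, -0.04263676]), 'grip_width': 0.08529441795639259}
scene {'vertical_fov': 51.65825101054326, 'cx': 316.4723156634345, 'cy': 232.66623039903894, 'k1': -0.07820579776813284, 'R': array([[ 0.43420438,  0.90080625,  0.0038279 ],
       [ 0.69013056, -0.32991793, -0.64410711],
       [-0.57895282,  0.28231587, -0.76492573]]), 't': array([-0.24990732, -0.30904433,  1.4209874 ])}
top {'vertical_fov': 48.455216809446384, 'cx': 317.3235124925909, 'cy': 237.59297618712742, 'k1': 0.03695634151169347, 'R': array([[-0.059133  , -0.998245  , -0.00319379],
       [-0.97810151,  0.05857873, -0.1997147 ],
       [ 0.19955129, -0.00868588, -0.97984888]]), 't': array([0.04271331, 0.53439781, 1.26381145])}
```

View pics/scene0.png

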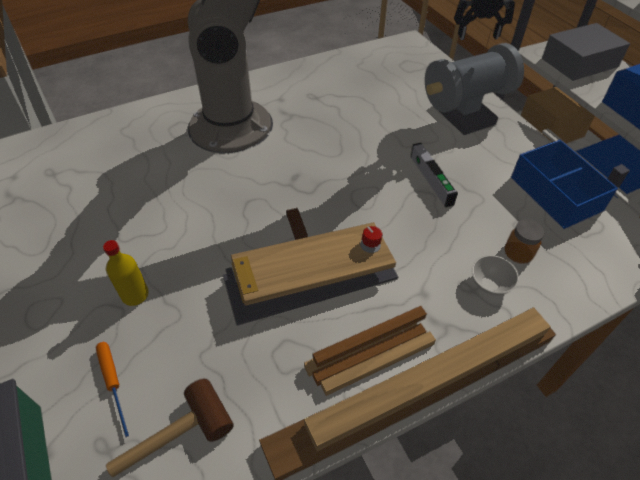

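View pics/top0.png

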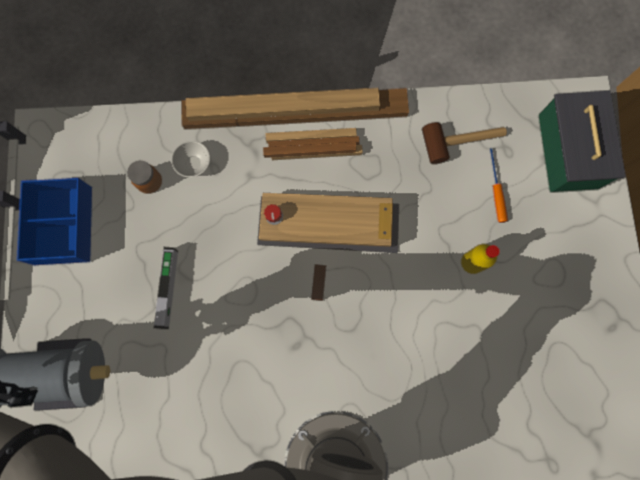

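The top view shows the level at about (165,288) with its vial at the far end, the shelf at (325,220) with its knob at (273,214), the bottle at (481,257) and the block at (318,282). Next I turn these into positions.

```bash
cat > h.py <<'E'
from bench import r
import numpy as np, cv2
def K(c):
    f=240/np.tan(np.radians(c["vertical_fov"])/2); return f
def unproj(c,u,v):
    f=K(c); d=np.stack([(np.asarray(u,float)-c["cx"])/f,(np.asarray(v,float)-c["cy"])/f],-1)
    s=d.copy()
    for _ in range(20): s=d/(1+c["k1"]*(s**2).sum(-1,keepdims=True))
    return np.concatenate([s,np.ones(s.shape[:-1]+(1,))],-1)
def world(c,u,v,z):
    return (unproj(c,u,v)*np.asarray(z)[...,None]-c["t"])@c["R"]
def cloud(n):
    p,d=r.grab_frame(n); c=r.get_calibration(n)
    v,u=np.mgrid[:480,:640]; return p,d,world(c,u,v,d)
def onplane(c,u,v,zw):
    s=unproj(c,u,v)@c["R"]; o=-c["R"].T@c["t"]; return o+s*((zw-o[2])/s[...,2])[...,None]
def px(c,X):
    q=np.asarray(X)@c["R"].T+c["t"]; s=q[...,:2]/q[...,2:]; s=s*(1+c["k1"]*(s**2).sum(-1,keepdims=True)); return s*K(c)+[c["cx"],c["cy"]]
E
python3 - <<'E'
from h import *
np.set_printoptions(precision=4,suppress=True)
for n in ("top","scene"):
    p,d,W=cloud(n); 
    for l in ("level_mid","shelf_spot","knob","glue","square"):
        for m in r.masks_of(l,n)[:2]:
            P=W[m["pixels"]&(d>0)]
            print(n,l,round(m["p"],2),m["at"],len(P),"med",np.median(P,0),"lo",np.percentile(P,3,0),"hi",np.percentile(P,97,0))
            if l in("level_mid","shelf_spot","knob","square") and m["p"]>.5:
                if l=="level_mid": T=P[P[:,2]>.036]
                elif l=="shelf_spot": T=P[P[:,2]>.035]
                elif l=="knob": T=P[P[:,2]>np.percentile(P[:,2],50)-.004]
                else: T=P[P[:,2]>.008]
                if len(T)<5: continue
                uv=T[:,:2].astype(np.float32); R=cv2.minAreaRect(uv*1000); print("   rect",R, "z",np.median(T[:,2]))
                if l=="shelf_spot":
                    A=np.c_[T[:,:2],np.ones(len(T))]
                    k=np.ones(len(T),bool)
                    for _ in range(6):
                        s=np.linalg.lstsq(A[k],T[k,2],rcond=None)[0]; e=abs(A@s-T[:,2]); k=e<max(.004,2*np.median(e))
                    print("   plane",s,k.mean(),np.median(e))
E
```

```text
top level_mid 0.62 [167.1, 288.8] 1189 med [0.4352 0.3888 0.0428] lo [0.3462 0.3718 0.0036] hi [0.5288 0.4087 0.049 ]
   rect ((438.31732177734375, 392.828857421875), (27.171052932739258, 196.77740478515625), 83.07833862304688) z 0.04426468811304316
top shelf_spot 0.59 [327.2, 216.3] 6347 med [ 0.5787 -0.0142  0.0663] lo [ 0.5163 -0.163   0.0557] hi [0.6433 0.1391 0.096 ]
   rect ((581.4869384765625, -12.828033447265625), (326.5026550292969, 121.74833679199219), 83.2303237915039) z 0.06633377138491879
   plane [-0.0055 -0.0515  0.0684] 0.8211176191230014 0.001911995511166456
top knob 0.69 [271.2, 216.7] 226 med [0.5933 0.1162 0.099 ] lo [0.5779 0.0993 0.0866] hi [0.6133 0.1331 0.1038]
   rect ((594.8651123046875, 116.45008850097656), (40.37068557739258, 36.13676452636719), 39.480384826660156) z 0.09944096974264058
top glue 0.74 [478.7, 260.5] 828 med [ 0.4524 -0.3632  0.1116] lo [ 0.4313 -0.3923  0.0111] hi [ 0.4822 -0.3469  0.1716]
top square 0.91 [316.9, 281.8] 426 med [0.4304 0.0147 0.0134] lo [ 0.389  -0.0016  0.0079] hi [0.4725 0.0317 0.0186]
   rect ((431.4197692871094, 14.3662
[... 832 characters left out ...]
04992675781), (37.96491622924805, 40.2214469909668), 61.50302505493164) z 0.10095578703598032
scene knob 0.46 [437.0, 175.6] 1237 med [0.4542 0.3847 0.0402] lo [0.3481 0.3701 0.003 ] hi [0.5383 0.4122 0.0491]
scene glue 0.85 [123.0, 273.9] 1722 med [ 0.4796 -0.3734  0.0984] lo [ 0.4541 -0.4013  0.0089] hi [ 0.4907 -0.3481  0.171 ]
scene square 0.77 [297.4, 222.0] 379 med [0.4367 0.0148 0.0152] lo [ 0.3915 -0.0022  0.0104] hi [0.4762 0.0313 0.0181]
   rect ((433.32720947265625, 15.55776596069336), (30.235279083251953, 92.13124084472656), 81.17704772949219) z 0.015237940626574627
scene square 0.25 [370.6, 234.6] 337 med [0.6039 0.1128 0.0998] lo [0.5817 0.0978 0.0817] hi [0.6175 0.1322 0.1037]
```

```bash
python3 -m handwheel '[[[0.0201,-0.0239,-0.0103,0,0,0.0237,0.06],[0.0201,-0.0239,-0.0103,0,0,0.0237,0.06],[0.0201,-0.0239,-0.0103,0,0,0.0237,0.06],[0.0201,-0.0239,-0.0103,0,0,0.0237,0.06],[0.0201,-0.0239,-0.0103,0,0,0.0237,0.06],[0.0201,-0.0239,-0.0103,0,0,0.0237,0.06],[0.0201,-0.0239,-0.0103,0,0,0.0237,0.06],[0.0201,-0.0239,-0.0103,0,0,0.0237,0.06],[0.0201,-0.0239,-0.0103,0,0,0.0237,0.06],[0.0201,-0.0239,-0.0103,0,0,0.0237,0.06]]]' 40
```

```text
clock: 1.53
tcp_pos: [0.4408, 0.3912, 0.2007]
orientation: [0.194, 3.135, 0.001]
contact_force: [0.8, 0.4, 0.0]
grip_width: 0.0598
```

```bash
python3 -m handwheel '[[[0,0,0,0,0,0,0.06],[0,0,0,0,0,0,0.06]]]' 40
```

```text
clock: 1.7
tcp_pos: [0.4415, 0.3899, 0.2004]
orientation: [-0.203, -3.135, 0.003]
contact_force: [-0.2, 0.7, 1.1]
grip_width: 0.0599
```

```bash
cat >> h.py <<'E'
from scipy.spatial.transform import Rotation as Ro
def st():
    o=r.get_obs(); M=Ro.from_rotvec(o["orientation"]).as_matrix()
    print("t",round(o["clock"],2),"tcp",o["tcp_pos"].round(4),"grasp",(o["tcp_pos"]+.054*M[:,2]).round(4),"yawY",np.degrees(np.arctan2(M[1,1],M[0,1])).round(2),"z",M[:,2].round(4),"F",o["contact_force"].round(2),"M",o["moment"].round(2),"w",round(o["grip_width"],4),"j",o["joints"].round(2))
E
python3 - <<'E'
from h import *
st()
E
```

```text
t 1.7 tcp [0.4415 0.3899 0.2004] grasp [0.4415 0.3898 0.1464] yawY 82.57 z [-2.0e-04 -1.6e-03 -1.0e+00] F [-0.23  0.66  1.06] M [ 0.03  0.04 -0.  ] w 0.0599 j [-0.85  0.45  0.03  1.86 -0.01  0.83  0.62]
```

```bash
python3 -m handwheel '[[[-0.0003,0.0004,-0.02,0,0,0,0.06],[-0.0003,0.0004,-0.02,0,0,0,0.06],[-0.0003,0.0004,-0.02,0,0,0,0.06],[-0.0003,0.0004,-0.02,0,0,0,0.06],[-0.0003,0.0004,-0.019,0,0,0,0.06],[0,0,-0.017,0,0,0,0.06],[0,0,0,0,0,0,0.06]]]' 40
```

```text
clock: 2.28
tcp_pos: [0.436, 0.3946, 0.0822]
orientation: [-0.192, -3.132, 0.004]
contact_force: [-0.9, -0.5, 0.3]
grip_width: 0.0601
```

Run:
```python
from h import *
st()
for n in ("scene","top"):
    p,d=r.grab_frame(n); cv2.imwrite(f"pics/{n}1.png",p[:,:,::-1])
```

```text
t 2.28 tcp [0.436  0.3946 0.0822] grasp [0.4358 0.3945 0.0282] yawY 82.97 z [-0.0038 -0.0026 -1.    ] F [-0.93 -0.48  0.28] M [-0.06  0.01  0.06] w 0.0601 j [-0.85  0.63  0.01  1.91 -0.01  0.61  0.62]
```

View pics/scene1.png

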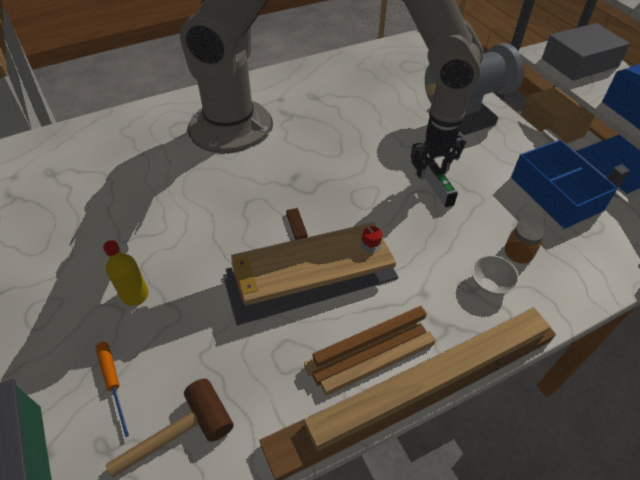

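The fingers straddle the level near (440,165) in the scene view. I close the gripper.

```bash
python3 -m handwheel '[[[0.003,-0.001,0,0,0,0,0.06],[0,0,0,0,0,0,0.015],[0,0,0,0,0,0,0.015],[0,0,0,0,0,0,0.015],[0,0,0,0,0,0,0.015],[0,0,0,0,0,0,0.015],[0,0,0,0,0,0,0.015]]]' 50
```

```text
clock: 2.97
tcp_pos: [0.442, 0.3936, 0.086]
orientation: [0.196, 3.134, 0.002]
contact_force: [-0.8, -0.7, 7.1]
grip_width: 0.0254
```

Run:
```python
from h import *
st()
```

```text
t 2.97 tcp [0.442  0.3936 0.086 ] grasp [0.442  0.3936 0.032 ] yawY 82.83 z [ 0.0011  0.0011 -1.    ] F [-0.82 -0.65  7.13] M [-0.23  0.14 -0.03] w 0.0254 j [-0.84  0.62  0.01  1.91 -0.01  0.61  0.63]
```

```bash
python3 -m handwheel '[[[0,0,0.01,0,0,0,0.015],[0,0,0.02,0,0,0,0.015],[0,0,0.025,0,0,0,0.015],[0,0,0.025,0,0,0,0.015],[0,0,0.025,0,0,0,0.015],[0,0,0.025,0,0,0,0.015],[0,0,0.015,0,0,0,0.015],[0,0,0,0,0,0,0.015]]]' 50
```

```text
clock: 3.63
tcp_pos: [0.4425, 0.3944, 0.2339]
orientation: [0.196, 3.132, 0.008]
contact_force: [1.1, 0.8, -2.4]
grip_width: 0.0256
```

```bash
python3 -m handwheel '[[[0.0096,-0.0323,0,0,0,-0.1,0.015],[0.0096,-0.0323,0,0,0,-0.1,0.015],[0.0096,-0.0323,0,0,0,-0.1,0.015],[0.0096,-0.0323,0,0,0,-0.1,0.015],[0.0096,-0.0323,0,0,0,-0.1,0.015],[0.0096,-0.0323,0,0,0,-0.1,0.015],[0.0096,-0.0323,0,0,0,-0.1,0.015],[0.0096,-0.0323,0,0,0,-0.1,0.015]]]' 50
```

```text
clock: 4.3
tcp_pos: [0.5174, 0.1331, 0.2288]
orientation: [-1.408, -2.807, 0.002]
contact_force: [1.0, -0.0, -3.5]
grip_width: 0.0256
```

```bash
python3 -m handwheel '[[[0.0096,-0.0323,0,0,0,-0.1,0.015],[0.0096,-0.0323,0,0,0,-0.1,0.015],[0.0096,-0.0323,0,0,0,-0.1,0.015],[0.0096,-0.0323,0,0,0,-0.1,0.015],[0.0096,-0.0323,0,0,0,-0.1,0.015],[0.0096,-0.0323,0,0,0,-0.1,0.015],[0,0,0,0,0,-0.1,0.015],[0,0,0,0,0,-0.064,0.015],[0,0,0,0,0,0,0.015],[0,0,0,0,0,0,0.015]]]' 50
```

```text
clock: 5.13
tcp_pos: [0.5751, -0.0584, 0.2288]
orientation: [-2.345, -2.089, 0.003]
contact_force: [0.2, -0.4, -3.9]
grip_width: 0.0255
```

Run:
```python
from h import *
st()
for n in ("scene","top"):
    p,d=r.grab_frame(n); cv2.imwrite(f"pics/{n}2.png",p[:,:,::-1])
```

```text
t 5.13 tcp [ 0.5751 -0.0584  0.2288] grasp [ 0.575  -0.0585  0.1748] yawY -6.62 z [-2.1e-03 -1.0e-04 -1.0e+00] F [ 0.19 -0.35 -3.94] M [ 0.03  0.   -0.01] w 0.0255 j [-0.39  0.44  0.5   1.89 -0.26  0.88  0.12]
```

View pics/scene2.png

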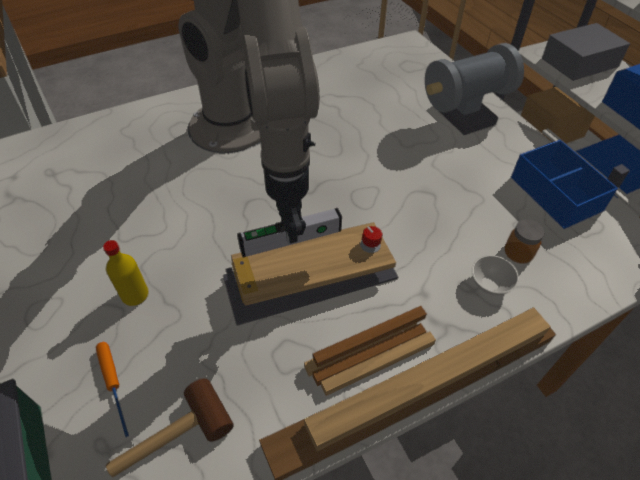

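```bash
python3 -m handwheel '[[[0.0005,0.0005,-0.012,-0.01,0,0,0.015],[0.0005,0.0005,-0.015,-0.01,0,0,0.015],[0.0005,0.0005,-0.015,-0.01,0,0,0.015],[0,0.0005,-0.012,-0.01,0,0,0.015],[0,0.0005,-0.008,-0.01,0,0,0.015],[0,0.0005,-0.003,0,0,0,0.015],[0,0,0,0,0,0,0.015]]]' 50
```

```text
clock: 5.82
tcp_pos: [0.577, -0.0553, 0.1643]
orientation: [2.32, 2.064, -0.053]
contact_force: [-0.2, 0.2, -2.4]
grip_width: 0.0256
```

Run:
```python
from h import *
st()
```

```text
t 5.82 tcp [ 0.577  -0.0553  0.1643] grasp [ 0.5769 -0.0579  0.1104] yawY -6.67 z [-0.0013 -0.0498 -0.9988] F [-0.24  0.19 -2.38] M [ 0.08  0.02 -0.03] w 0.0256 j [-0.4   0.53  0.48  1.93 -0.28  0.75  0.11]
```

```bash
python3 -m handwheel '[[[0,0,-0.002,0,0,0,0.015],[0,0,-0.002,0,0,0,0.015],[0,0,-0.0015,0,0,0,0.015],[0,0,0,0,0,0,0.015]]]' 50
```

```text
clock: 6.15
tcp_pos: [0.5774, -0.056, 0.1595]
orientation: [2.32, 2.061, -0.051]
contact_force: [0.2, 0.2, -2.8]
grip_width: 0.0257
```

```bash
python3 -m handwheel '[[[0,0,-0.0015,0,0,0,0.015],[0,0,-0.001,0,0,0,0.015],[0,0,0,0,0,0,0.015]]]' 50
```

```text
clock: 6.4
tcp_pos: [0.5772, -0.0559, 0.1568]
orientation: [2.32, 2.062, -0.052]
contact_force: [-1.2, 0.5, -2.4]
grip_width: 0.0254
```

Run:
```python
from h import *
st()
```

```text
t 6.4 tcp [ 0.5772 -0.0559  0.1568] grasp [ 0.5772 -0.0586  0.1029] yawY -6.75 z [-1.000e-04 -4.990e-02 -9.988e-01] F [-1.19  0.54 -2.44] M [ 0.13  0.   -0.  ] w 0.0254 j [-0.39  0.54  0.47  1.93 -0.28  0.73  0.12]
```

```bash
python3 -m handwheel '[[[0,0,-0.001,0,0,0,0.015],[0,0,-0.001,0,0,0,0.015],[0,0,0,0,0,0,0.015]]]' 50
```

```text
clock: 6.65
tcp_pos: [0.5772, -0.0559, 0.1547]
orientation: [2.32, 2.062, -0.052]
contact_force: [0.3, 0.8, -3.0]
grip_width: 0.0252
```

Run:
```python
from h import *
st()
p,d=r.grab_frame("scene"); cv2.imwrite("pics/s3.png",cv2.resize(p[180:320,200:420,::-1],(0,0),fx=3,fy=3))
```

```text
t 6.65 tcp [ 0.5772 -0.0559  0.1547] grasp [ 0.5772 -0.0586  0.1008] yawY -6.75 z [-3.000e-04 -5.000e-02 -9.987e-01] F [ 0.27  0.77 -3.02] M [ 0.03 -0.01  0.01] w 0.0252 j [-0.39  0.55  0.47  1.94 -0.29  0.73  0.12]
```

View pics/s3.png

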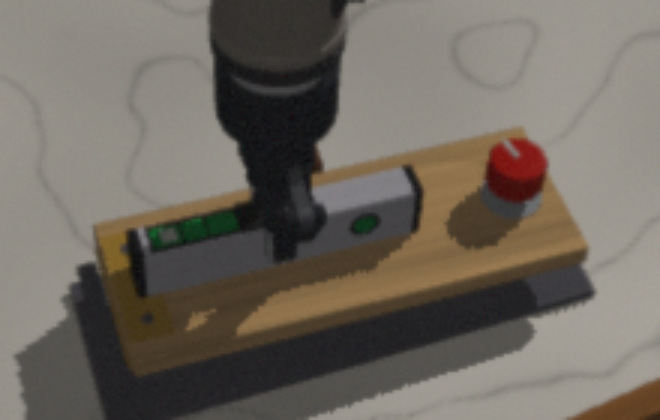

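The level sits just above the board, with the bubble off towards the hinge end as expected (it lies on the slope). I lower it on until it touches.

```bash
python3 -m handwheel '[[[0,0,-0.001,0,0,0,0.015],[0,0,-0.001,0,0,0,0.015],[0,0,0,0,0,0,0.015]]]' 50
```

```text
clock: 6.95
tcp_pos: [0.5775, -0.056, 0.1544]
orientation: [2.321, 2.062, -0.05]
contact_force: [-5.0, 1.6, 13.0]
grip_width: 0.025
```

```bash
python3 -m handwheel '[[[0,0,-0.001,0,0,0,0.015],[0,0,-0.0005,0,0,0,0.015],[0,0,0,0,0,0,0.015]]]' 50
```

```text
clock: 7.2
tcp_pos: [0.5775, -0.056, 0.1544]
orientation: [2.322, 2.062, -0.049]
contact_force: [-10.2, 2.6, 27.3]
grip_width: 0.0255
```

```bash
python3 -m handwheel '[[[0,0,0.001,0,0,0,0.015],[0,0,0.0007,0,0,0,0.03],[0,0,0,0,0,0,0.055],[0,0,0,0,0,0,0.055],[0,0,0,0,0,0,0.055],[0,0,0,0,0,0,0.055]]]' 50
```

```text
clock: 7.7
tcp_pos: [0.5773, -0.0559, 0.1529]
orientation: [2.32, 2.061, -0.052]
contact_force: [-0.3, -0.3, -1.0]
grip_width: 0.0549
```

```bash
python3 -m handwheel '[[[0,0,0.01,0,0,0,0.055],[0,0.001,0.02,0.01,0,0,0.055],[0,0.001,0.025,0.01,0,0,0.055],[0,0,0.025,0.01,0,0,0.055],[0,0,0.025,0.01,0,0,0.055],[0,0,0.02,0.01,0,0,0.055],[0,0,0,0,0,0,0.055],[0,0,0,0,0,0,0.055]]]' 50
```

```text
clock: 8.37
tcp_pos: [0.5778, -0.0543, 0.2797]
orientation: [2.348, 2.085, 0.004]
contact_force: [-0.4, 1.7, -0.1]
grip_width: 0.0548
```

Run:
```python
from h import *
st()
for n in ("scene","top"):
    p,d=r.grab_frame(n); cv2.imwrite(f"pics/{n}4.png",cv2.resize(p[170:330,200:440,::-1],(0,0),fx=3,fy=3))
```

```text
t 8.37 tcp [ 0.5778 -0.0543  0.2797] grasp [ 0.578  -0.0542  0.2257] yawY -6.79 z [ 3.e-03  3.e-04 -1.e+00] F [-0.42  1.74 -0.15] M [ 0.01  0.01 -0.05] w 0.0548 j [-0.43  0.38  0.53  1.84 -0.23  0.98  0.08]
```

View pics/scene4.png

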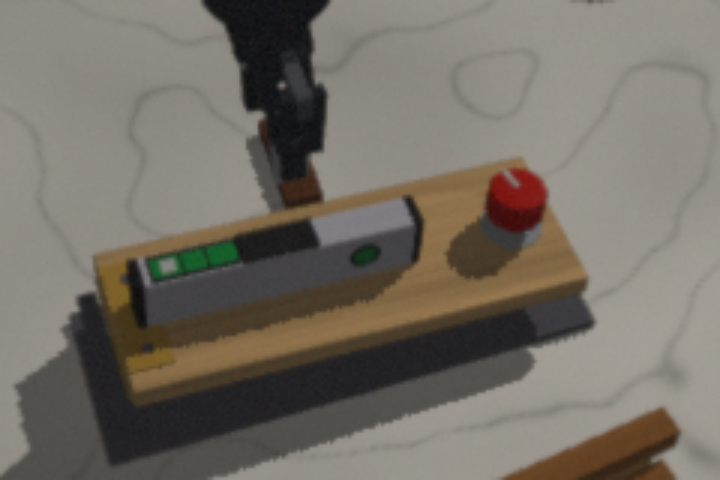

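View pics/top4.png

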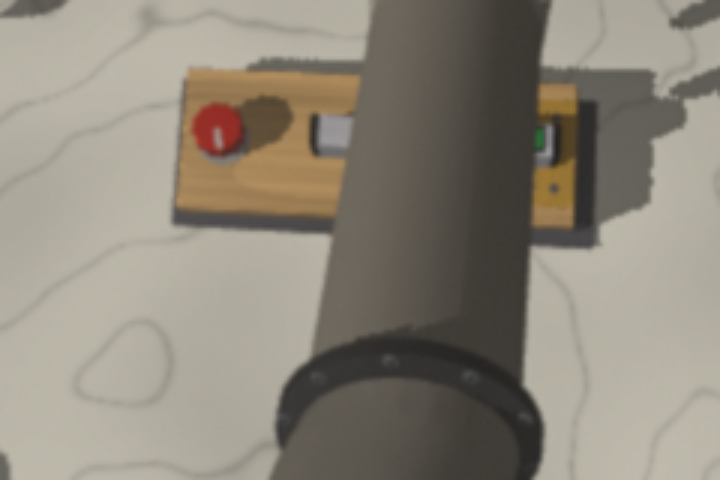

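```bash
python3 -m handwheel '[[[0.0023,0.0214,0,0,0,0,0.06],[0.0023,0.0214,0,0,0,0,0.06],[0.0023,0.0214,0,0,0,0,0.06],[0.0023,0.0214,0,0,0,0,0.06],[0.0023,0.0214,-0.01,0,0,0,0.06],[0.0023,0.0214,-0.015,0,0,0,0.06],[0.0023,0.0214,-0.015,0,0,0,0.06],[0.0023,0.0214,-0.015,0,0,0,0.06],[0,0,0,0,0,0,0.06],[0,0,0,0,0,0,0.06]]]' 50
```

```text
clock: 9.3
tcp_pos: [0.5944, 0.1188, 0.2207]
orientation: [-2.344, -2.089, 0.007]
contact_force: [-1.0, -0.8, -0.4]
grip_width: 0.0598
```

Run:
```python
from h import *
np.set_printoptions(precision=4,suppress=True)
st()
for n in ("scene","top"):
    p,d,W=cloud(n); cv2.imwrite(f"pics/{n}5.png",cv2.resize(p[150:330,200:440,::-1],(0,0),fx=3,fy=3))
    for m in r.masks_of("knob",n)[:1]:
        P=W[m["pixels"]&(d>0)]; print(n,m["p"],m["at"],np.median(P,0),np.percentile(P,3,0),np.percentile(P,97,0))
```

```text
t 9.3 tcp [0.5944 0.1188 0.2207] grasp [0.5942 0.1187 0.1667] yawY -6.58 z [-0.0043 -0.0015 -1.    ] F [-0.97 -0.76 -0.45] M [0.04 0.03 0.01] w 0.0598 j [-0.64  0.49  0.46  1.82 -0.27  0.9  -0.18]
scene 0.62 [370.6, 233.5] [0.6038 0.1139 0.0998] [0.5808 0.0979 0.0798] [0.6173 0.1349 0.1036]
```

View pics/scene5.png

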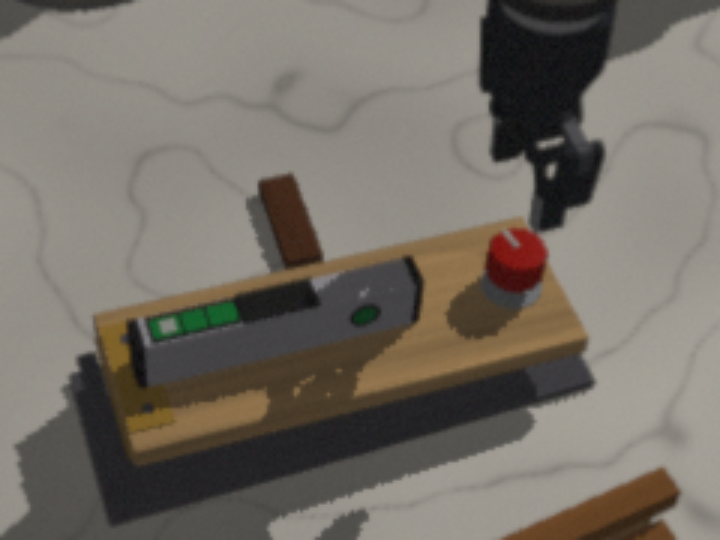

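View pics/top5.png

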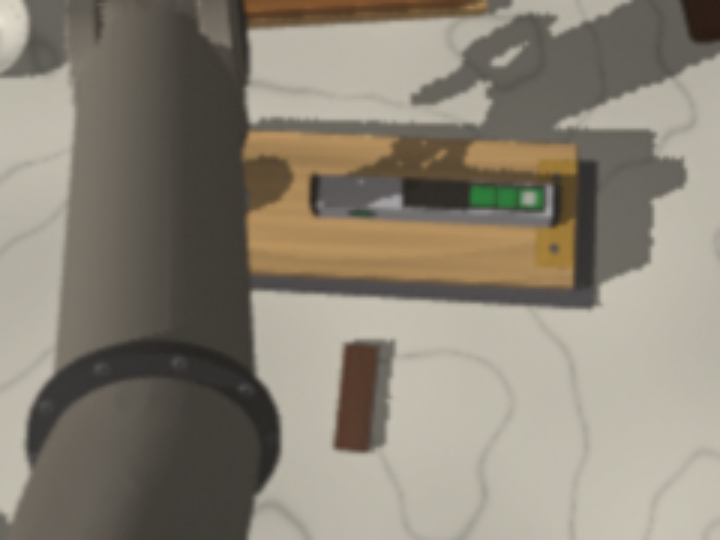

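The level lies lengthwise on the board and the bubble is at the hinge end of the vial, crop (528,198) in the top view. The vial stays visible from both cameras while the arm is at the knob, so I can read it while turning. Now I descend on the knob.

```bash
python3 -m handwheel '[[[0.0008,-0.0006,-0.015,0,0,0,0.06],[0.0008,-0.0006,-0.018,0,0,0,0.06],[0.0008,-0.0006,-0.018,0,0,0,0.06],[0.0006,0,-0.014,0,0,0,0.06],[0,0,-0.009,0,0,0,0.06],[0,0,0,0,0,0,0.06],[0,0,0,0,0,0,0.06]]]' 50
```

```text
clock: 10.08
tcp_pos: [0.5988, 0.1151, 0.1492]
orientation: [2.349, 2.086, -0.0]
contact_force: [0.1, -0.2, -0.0]
grip_width: 0.0602
```

Run:
```python
from h import *
st()
```

```text
t 10.08 tcp [0.5988 0.1151 0.1492] grasp [0.5988 0.1151 0.0952] yawY -6.8 z [-2.e-04 -2.e-04 -1.e+00] F [ 0.14 -0.23 -0.01] M [-0.01  0.   -0.01] w 0.0602 j [-0.6   0.59  0.41  1.86 -0.33  0.76 -0.13]
```

```bash
python3 -m handwheel '[[[-0.001,0.0005,-0.004,0,0,0,0.06],[0,0,-0.004,0,0,0,0.06],[0,0,0,0,0,0,0.03],[0,0,0,0,0,0,0.03],[0,0,0,0,0,0,0.03],[0,0,0,0,0,0,0.03],[0,0,0,0,0,0,0.03],[0,0,0,0,0,0,0.03]]]' 50
```

```text
clock: 10.75
tcp_pos: [0.5981, 0.1161, 0.1415]
orientation: [2.348, 2.086, 0.001]
contact_force: [-0.1, 0.4, 2.6]
grip_width: 0.0383
```

Run:
```python
from h import *
st()
```

```text
t 10.75 tcp [0.5981 0.1161 0.1415] grasp [0.5981 0.1161 0.0875] yawY -6.76 z [ 9.e-04  2.e-04 -1.e+00] F [-0.14  0.37  2.56] M [-0.01 -0.03  0.  ] w 0.0383 j [-0.59  0.6   0.41  1.87 -0.33  0.75 -0.12]
```

```bash
python3 -m handwheel '[[[0,0,0.0007,0,0,-0.1,0.03],[0,0,0.0007,0,0,-0.1,0.03],[0,0,0.0007,0,0,-0.1,0.03],[0,0,0.0007,0,0,-0.1,0.03],[0,0,0.0007,0,0,-0.1,0.03],[0,0,0.0007,0,0,-0.1,0.03],[0,0,0.0007,0,0,-0.1,0.03],[0,0,0.0007,0,0,-0.1,0.03],[0,0,0.0007,0,0,-0.1,0.03],[0,0,0.0007,0,0,-0.1,0.03]]]' 60
```

```text
clock: 11.58
tcp_pos: [0.5978, 0.1154, 0.1484]
orientation: [3.062, 0.699, 0.001]
contact_force: [-1.6, -1.9, 3.7]
grip_width: 0.0386
```

```bash
python3 -m handwheel '[[[0,0,0,0,0,0,0.03],[0,0,0,0,0,0,0.03],[0,0,0,0,0,0,0.03],[0,0,0,0,0,0,0.03],[0,0,0,0,0,0,0.03],[0,0,0,0,0,0,0.03],[0,0,0,0,0,0,0.03],[0,0,0,0,0,0,0.03]]]' 60
```

```text
clock: 12.25
tcp_pos: [0.5979, 0.1153, 0.1484]
orientation: [3.06, 0.707, 0.001]
contact_force: [-1.7, -1.8, 5.1]
grip_width: 0.0387
```

```bash
cat >> h.py <<'E'
def vial(n,name):
    p,d,W=cloud(n); c=r.get_calibration(n)
    x0,y0={"top":(340,195),"scene":(235,235)}[n]; x1,y1={"top":(395,230),"scene":(290,280)}[n]
    cv2.imwrite(f"pics/{name}_{n}.png",cv2.resize(p[y0:y1,x0:x1,::-1],(0,0),fx=12,fy=12,interpolation=cv2.INTER_NEAREST))
    q=p[y0:y1,x0:x1].astype(int); R,G,B=q[...,0],q[...,1],q[...,2]
    gr=(G>R+30)&(G>B+20); 
    if gr.sum()<20: print(n,"no green",gr.sum()); return
    k=cv2.dilate(gr.astype(np.uint8),np.ones((3,3)))
    ys,xs=np.nonzero(gr); hull=cv2.convexHull(np.c_[xs,ys].astype(np.int32)); M=np.zeros(gr.shape,np.uint8); cv2.fillConvexPoly(M,hull,1)
    w=np.clip(np.minimum(R,B)-70,0,None)*M*(np.minimum(R,B)>90)
    yy,xx=np.mgrid[:M.shape[0],:M.shape[1]]
    zt=.117
    gw=onplane(c,xs+x0,ys+y0,zt)[:,:2]; a=np.array([0.118,0.993]); s=gw@a
    e=(np.percentile(s,1),np.percentile(s,99))
    b=onplane(c,np.array([(xx*w).sum()/max(w.sum(),1)+x0]),np.array([(yy*w).sum()/max(w.sum(),1)+y0]),zt)[0,:2]@a
    print(n,"green",np.round(e,4),"len",round(e[1]-e[0],4),"bubble",round(b,4),"off mid (+ = knobward) mm",round(1000*(b-sum(e)/2),1),"w",w.sum())
E
python3 - <<'E'
from h import *
st()
vial("top","v1"); vial("scene","v1")
E
```

```text
t 12.25 tcp [0.5979 0.1153 0.1484] grasp [0.5979 0.1153 0.0944] yawY -63.97 z [ 6.e-04 -4.e-04 -1.e+00] F [-1.72 -1.75  5.15] M [-0.92 -0.32  0.02] w 0.0387 j [-0.78  0.65  0.67  1.87 -0.55  0.81 -0.93]
top green [-0.0744 -0.0175] len 0.0569 bubble -0.0553 off mid (+ = knobward) mm -9.3 w 1379
scene green [-0.073  -0.0167] len 0.0563 bubble -0.0536 off mid (+ = knobward) mm -8.7 w 949
```

```bash
python3 -m handwheel '[[[0,0,0.0006,0,0,-0.1,0.03],[0,0,0.0006,0,0,-0.1,0.03],[0,0,0.0006,0,0,-0.1,0.03],[0,0,0.0006,0,0,-0.1,0.03],[0,0,0.0006,0,0,-0.1,0.03],[0,0,0.0006,0,0,-0.1,0.03],[0,0,0.0006,0,0,-0.1,0.03],[0,0,0.0006,0,0,-0.1,0.03],[0,0,0.0006,0,0,-0.1,0.03],[0,0,0.0006,0,0,-0.1,0.03]]]' 60
```

```text
clock: 13.18
tcp_pos: [0.5981, 0.1149, 0.1555]
orientation: [-3.023, 0.855, -0.002]
contact_force: [-5.0, -4.0, 13.4]
grip_width: 0.0384
```

```bash
python3 -m handwheel '[[[0,0,0,0,0,0,0.03],[0,0,0,0,0,0,0.03],[0,0,0,0,0,0,0.03],[0,0,0,0,0,0,0.03],[0,0,0,0,0,0,0.03],[0,0,0,0,0,0,0.03],[0,0,0,0,0,0,0.03],[0,0,0,0,0,0,0.03],[0,0,0,0,0,0,0.03],[0,0,0,0,0,0,0.03]]]' 60
```

```text
clock: 14.02
tcp_pos: [0.5981, 0.1148, 0.1555]
orientation: [-3.024, 0.848, -0.001]
contact_force: [-5.2, -2.4, 14.2]
grip_width: 0.0386
```

Run:
```python
from h import *
st()
vial("top","v2"); vial("scene","v2")
```

```text
t 14.02 tcp [0.5981 0.1148 0.1555] grasp [0.5982 0.1149 0.1015] yawY -121.34 z [ 1.e-03  5.e-04 -1.e+00] F [-5.2  -2.38 14.18] M [-0.32  0.26  0.07] w 0.0386 j [-0.93  0.76  0.93  1.88 -0.77  0.91 -1.74]
top green [-0.0744 -0.0197] len 0.0547 bubble -0.0481 off mid (+ = knobward) mm -1.1 w 1408
scene green [-0.0743 -0.0179] len 0.0564 bubble -0.0461 off mid (+ = knobward) mm 0.0 w 1052
```

View pics/v2_top.png

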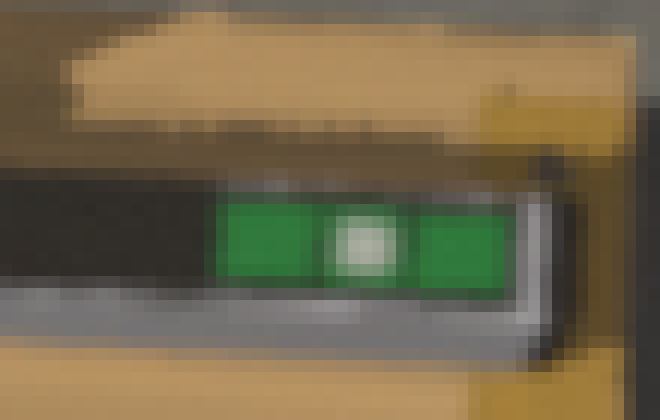

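View pics/v2_scene.png

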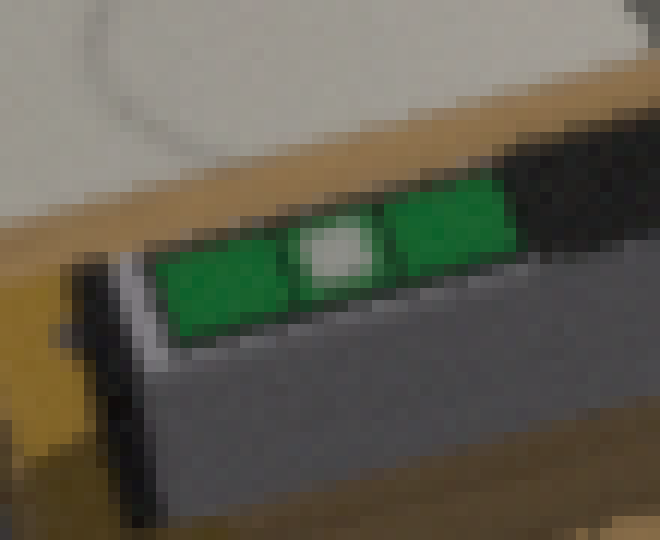

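The bubble sits between the marks in both views: top crop at x=365 between marks at about 315 and 410, scene crop at x=338 between 290 and 390. I release the knob, retreat upward and look again.

```bash
python3 -m handwheel '[[[0,0,0.001,0,0,0,0.05],[0,0,0,0,0,0,0.06],[0,0,0,0,0,0,0.06],[0,0,0,0,0,0,0.06],[0,0,0,0,0,0,0.06]]]' 50
```

```text
clock: 14.53
tcp_pos: [0.5976, 0.1164, 0.1547]
orientation: [3.025, -0.848, -0.001]
contact_force: [1.1, -0.5, 0.2]
grip_width: 0.0603
```

```bash
python3 -m handwheel '[[[0,0,0.012,0,0,0,0.06],[0,0,0.025,0,0,0,0.06],[0,0,0.025,0,0,0,0.06],[0,0,0.02,0,0,0,0.06],[0,0,0,0,0,0,0.06],[0,0,0,0,0,0,0.06],[0,0,0,0,0,0,0.06],[0,0,0,0,0,0,0.06],[0,0,0,0,0,0,0.06],[0,0,0,0,0,0,0.06]]]' 50
```

```text
clock: 15.37
tcp_pos: [0.5974, 0.116, 0.2364]
orientation: [3.024, -0.849, -0.002]
contact_force: [-0.8, 0.4, -0.0]
grip_width: 0.0597
```

Run:
```python
from h import *
np.set_printoptions(precision=4,suppress=True)
st()
vial("top","v3"); vial("scene","v3")
p,d,W=cloud("scene"); cv2.imwrite("pics/scene6.png",cv2.resize(p[150:330,200:440,::-1],(0,0),fx=3,fy=3))
c=r.get_calibration("scene")
for l in ("level_mid","shelf_spot"):
    m=r.masks_of(l,"scene")[0]; P=W[m["pixels"]&(d>0)]
    if l=="level_mid":
        print("zmax",np.percentile(P[:,2],[50,80,95])); T=P[P[:,2]>np.percentile(P[:,2],95)-.006]; print(m["p"],cv2.minAreaRect((T[:,:2]*1000).astype(np.float32)))
    else:
        T=P[(P[:,2]>.06)&(P[:,2]<.08)];A=np.c_[T[:,:2],np.ones(len(T))]; k=np.ones(len(T),bool)
        for _ in range(8):
            s=np.linalg.lstsq(A[k],T[k,2],rcond=None)[0]; e=abs(A@s-T[:,2]); k=e<.003
        print("plane",s,k.mean()); print(cv2.minAreaRect((T[k][:,:2]*1000).astype(np.float32)))
```

```text
t 15.37 tcp [0.5974 0.116  0.2364] grasp [0.5973 0.116  0.1824] yawY -121.36 z [-0.0012 -0.0005 -1.    ] F [-0.81  0.36 -0.04] M [0.04 0.01 0.01] w 0.0597 j [-1.    0.67  1.04  1.83 -0.66  1.04 -1.81]
top green [-0.0744 -0.0197] len 0.0547 bubble -0.0481 off mid (+ = knobward) mm -1.0 w 1376
scene green [-0.0743 -0.0179] len 0.0564 bubble -0.046 off mid (+ = knobward) mm 0.1 w 933
zmax [0.1154 0.1203 0.122 ]
0.57 ((577.6920166015625, -59.476341247558594), (197.83111572265625, 28.564302444458008), 83.47038269042969)
plane [-0.0011 -0.0005  0.0761] 0.8491107286288009
((582.8302001953125, -10.66229248046875), (325.9476623535156, 122.74044799804688), 83.13189697265625)
```

View pics/scene6.png

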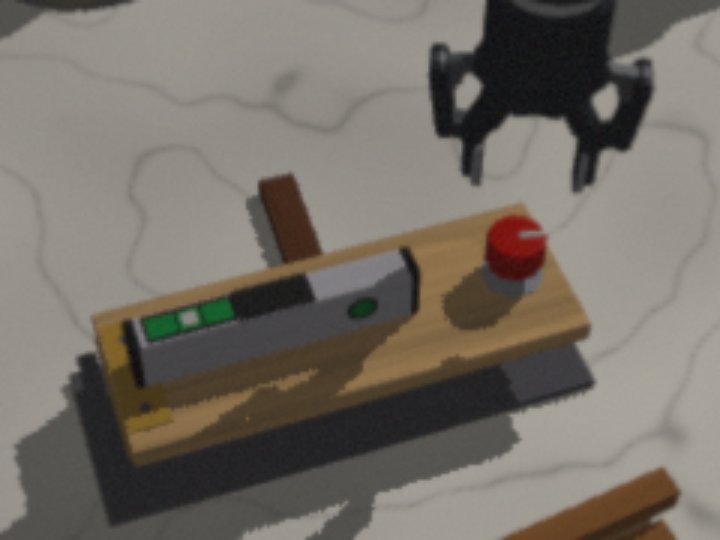

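View pics/v3_top.png

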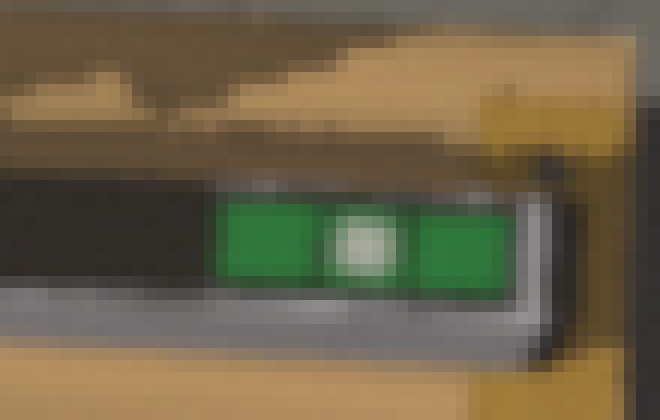

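The knob has turned and is released. The bubble is still centred in both cameras, and the fitted board slope is about 0.001 rad. Next I move over the pad with the fingers closed and the jaws lined up along the bar.

```bash
python3 -m handwheel '[[[-0.0033,-0.0293,0.005,0,0,0.07,0.0],[-0.0033,-0.0293,0,0,0,0.07,0.0],[-0.0033,-0.0293,0,0,0,0.07,0.0],[-0.0033,-0.0293,0,0,0,0.07,0.0],[-0.0033,-0.0293,0,0,0,0.07,0.0],[-0.0033,-0.0293,0,0,0,0.07,0.0],[0,0,0,0,0,0,0],[0,0,0,0,0,0,0],[0,0,0,0,0,0,0]]]' 50
```

```text
clock: 16.37
tcp_pos: [0.5781, -0.0593, 0.2421]
orientation: [-3.134, 0.201, -0.0]
contact_force: [-0.0, 0.6, -0.1]
grip_width: -0.0002
```

Run:
```python
from h import *
st()
vial("scene","v4")
p,d,W=cloud("scene"); cv2.imwrite("pics/scene7.png",cv2.resize(p[150:330,200:440,::-1],(0,0),fx=3,fy=3))
```

```text
t 16.37 tcp [ 0.5781 -0.0593  0.2421] grasp [ 0.5781 -0.0593  0.1881] yawY -97.33 z [ 1.e-04  7.e-04 -1.e+00] F [-0.05  0.65 -0.14] M [0.03 0.01 0.01] w -0.0002 j [-0.68  0.55  0.94  1.89 -0.54  0.98 -1.2 ]
scene green [-0.0743 -0.0179] len 0.0564 bubble -0.0461 off mid (+ = knobward) mm 0.0 w 893
```

View pics/scene7.png

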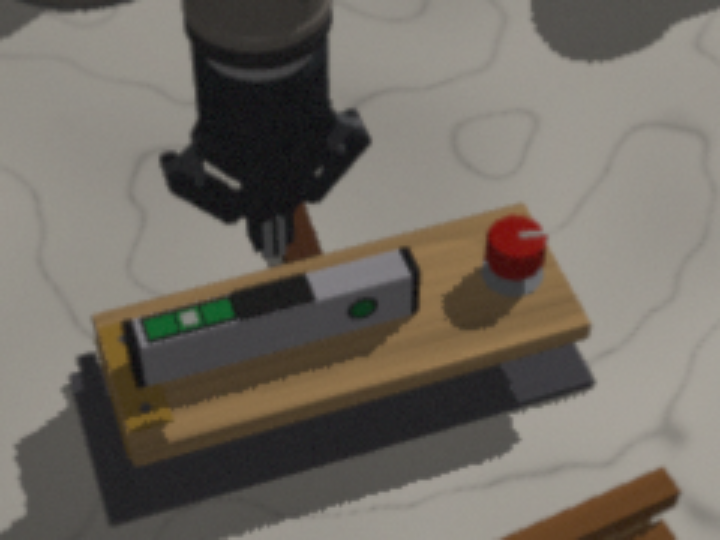

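```bash
python3 -m handwheel '[[[-0.0005,0,-0.01,0,0,0,0],[0,0,-0.012,0,0,0,0],[0,0,-0.01,0,0,0,0],[0,0,-0.006,0,0,0,0],[0,0,-0.003,0,0,0,0],[0,0,0,0,0,0,0],[0,0,0,0,0,0,0]]]' 50
```

```text
clock: 17.05
tcp_pos: [0.5774, -0.06, 0.201]
orientation: [3.135, -0.2, -0.0]
contact_force: [-0.5, 0.2, -0.5]
grip_width: 0.0001
```

```bash
python3 -m handwheel '[[[0,0,-0.001,0,0,0,0],[0,0,-0.001,0,0,0,0],[0,0,-0.0005,0,0,0,0],[0,0,0,0,0,0,0],[0,0,0,0,0,0,0]]]' 50
```

```text
clock: 17.47
tcp_pos: [0.5775, -0.0598, 0.1988]
orientation: [-3.135, 0.2, -0.0]
contact_force: [0.6, 0.7, 0.1]
grip_width: -0.0002
```

```bash
python3 -m handwheel '[[[0,0,-0.001,0,0,0,0],[0,0,-0.001,0,0,0,0],[0,0,0,0,0,0,0],[0,0,0,0,0,0,0]]]' 50
```

```text
clock: 17.8
tcp_pos: [0.5774, -0.0598, 0.1965]
orientation: [3.135, -0.2, -0.0]
contact_force: [0.5, -0.1, 0.5]
grip_width: -0.0004
```

```bash
python3 -m handwheel '[[[0,0,-0.001,0,0,0,0],[0,0,0,0,0,0,0],[0,0,0,0,0,0,0]]]' 50
```

```text
clock: 18.05
tcp_pos: [0.5774, -0.0597, 0.1955]
orientation: [3.135, -0.2, -0.0]
contact_force: [0.0, 0.0, -0.5]
grip_width: 0.0001
```

```bash
python3 -m handwheel '[[[0,0,-0.001,0,0,0,0],[0,0,0,0,0,0,0],[0,0,0,0,0,0,0]]]' 50
```

```text
clock: 18.3
tcp_pos: [0.5774, -0.0598, 0.1945]
orientation: [3.135, -0.2, -0.0]
contact_force: [-0.3, 0.4, -0.2]
grip_width: 0.0003
```

```bash
python3 -m handwheel '[[[0,0,-0.001,0,0,0,0],[0,0,0,0,0,0,0],[0,0,0,0,0,0,0]]]' 50
```

```text
clock: 18.55
tcp_pos: [0.5774, -0.0598, 0.1935]
orientation: [3.135, -0.2, -0.0]
contact_force: [0.1, -0.7, 0.3]
grip_width: 0.0001
```

```bash
python3 -m handwheel '[[[0,0,-0.0007,0,0,0,0],[0,0,0,0,0,0,0],[0,0,0,0,0,0,0]]]' 50
```

```text
clock: 18.8
tcp_pos: [0.5774, -0.0598, 0.1929]
orientation: [3.135, -0.2, -0.0]
contact_force: [-0.7, -0.3, -0.7]
grip_width: 0.0001
```

```bash
python3 -m handwheel '[[[0,0,-0.0007,0,0,0,0],[0,0,0,0,0,0,0],[0,0,0,0,0,0,0]]]' 50
```

```text
clock: 19.05
tcp_pos: [0.5775, -0.0599, 0.1927]
orientation: [-3.135, 0.2, -0.0]
contact_force: [-1.6, 0.4, 4.6]
grip_width: -0.0001
```

```bash
python3 -m handwheel '[[[0,0,-0.0007,0,0,0,0],[0,0,0,0,0,0,0],[0,0,0,0,0,0,0]]]' 50
```

```text
clock: 19.3
tcp_pos: [0.5776, -0.0599, 0.1927]
orientation: [-3.134, 0.2, -0.001]
contact_force: [-3.7, 1.1, 11.8]
grip_width: 0.0
```

```bash
python3 -m handwheel '[[[-0.0002,0,-0.0004,0,0,0,0],[0,0,0,0,0,0,0],[0,0,0,0,0,0,0],[0,0,0,0,0,0,0],[0,0,0,0,0,0,0],[0,0,0,0,0,0,0],[0,0,0,0,0,0,0],[0,0,0,0,0,0,0],[0,0,0,0,0,0,0],[0,0,0,0,0,0,0]]]' 50
```

```text
clock: 20.13
tcp_pos: [0.5776, -0.0599, 0.1927]
orientation: [-3.134, 0.2, -0.002]
contact_force: [-4.7, 1.6, 14.2]
grip_width: 0.0001
```

Run:
```python
from h import *
st()
vial("scene","v5"); vial("top","v5")
p,d,W=cloud("scene"); cv2.imwrite("pics/scene8.png",cv2.resize(p[150:330,200:440,::-1],(0,0),fx=3,fy=3))
m=r.masks_of("level_mid","scene")[0]; P=W[m["pixels"]&(d>0)]; T=P[P[:,2]>.112]; print(m["p"],cv2.minAreaRect((T[:,:2]*1000).astype(np.float32)))
st()
```

```text
t 20.13 tcp [ 0.5776 -0.0599  0.1927] grasp [ 0.5777 -0.0599  0.1387] yawY -97.3 z [ 0.0011  0.0013 -1.    ] F [-4.66  1.61 14.18] M [0.38 1.04 0.  ] w 0.0001 j [-0.63  0.61  0.87  1.93 -0.6   0.89 -1.15]
scene green [-0.0743 -0.0185] len 0.0559 bubble -0.046 off mid (+ = knobward) mm 0.4 w 922
top green [-0.0744 -0.0203] len 0.0542 bubble -0.0481 off mid (+ = knobward) mm -0.8 w 1307
0.76 ((578.1636962890625, -59.62317657470703), (197.42514038085938, 28.930883407592773), 83.58049774169922)
t 20.33 tcp [ 0.5776 -0.0599  0.1927] grasp [ 0.5777 -0.0599  0.1387] yawY -97.3 z [ 0.0011  0.0013 -1.    ] F [-3.88  1.21 14.68] M [ 0.41  0.95 -0.  ] w 0.0001 j [-0.63  0.61  0.87  1.93 -0.6   0.89 -1.15]
```

View pics/scene8.png

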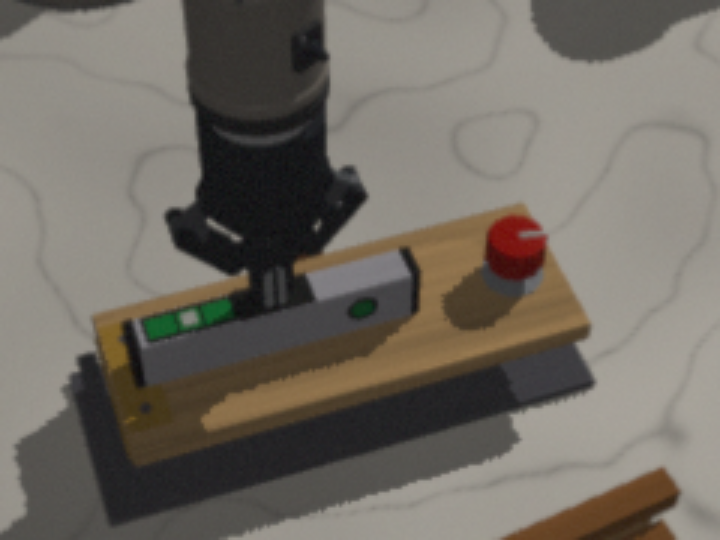

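View pics/v5_scene.png

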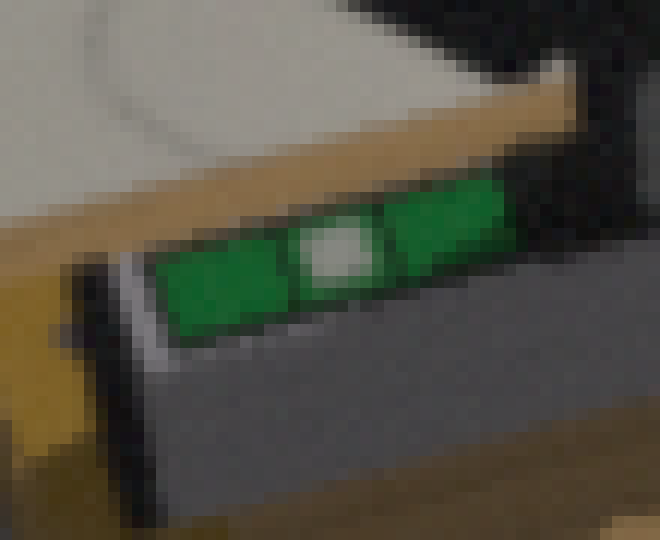

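The fingertips press the pad with about 14.5 N, the bubble stays between the marks at crop (338,252), and nothing has shifted. I hand in.

Run:
```python
from h import *
r.hand_in(); st()
```

```text
the job is handed in; nothing more can be done
the job is handed in; nothing more can be done
```

The shelf is level and the job is handed in, with the gripper still pressing the spirit level down; no verdict came back, so success is not confirmed.

**What I did:**
- I gripped the level across its width and laid it lengthwise on the free place of the sloping shelf, about 8 mm from its middle on the hinge side, then let go.
- I turned the red knob about 2 rad clockwise and let go.
- I pressed the rubber pad with closed fingers.

**Last checks, at 20.3 s on the clock:**
- **Bubble:** it rests between the marks in both cameras. The scene camera put it 0.4 mm off the middle and the top camera 0.8 mm to the other side, a small disagreement within the picture resolution.
- **Shelf:** the board slope fitted from depth was about 0.001 rad after I let go of the knob, before pressing.
- **Push:** the fingers press with about 14.5 N straight down, plus about 4 N sideways. With the level's weight, about 17 N should bear on the shelf. The level did not shift.
- **Clear of the rest:** the last scene picture shows the fingers only on the pad, clear of the board and knob. I saw no movement of the glue bottle or the wooden block in the pictures, but I did not measure them again at the end.

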